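# Sort turned fittings into their sample trays

### The job

Sort the four loose fittings into the trays: each goes into the tray that carries a sample of its own kind on the ledge, one fitting to a bay, so that both wooden knobs go into the same tray, the steel collar into its own and the furniture foot into its own. Stand every one upright on the bay's floor as it stands on the bench now (the collar lies flat, either face up), and leave the paint tin, the cork sanding block and the amber jar where they are.

Things in the scene. Friction and masses are not known exactly. Their poses are not given: they have to be found in the camera images.
- knob_a_center (a point): one of two equal turned wooden cabinet knobs, 38 high, standing on its foot (30 diameter): narrow neck (20 diameter, 10 to 13 above its underside), cylindrical head 36 diameter from 17 to 34 above the underside, by which it is gripped; about 40 g. Point: on its axis, half-way up (19 above the underside); its z axis points up out of the head
- knob_b_center (a point): the other of two equal turned wooden cabinet knobs, 38 high, standing on its foot (30 diameter): narrow neck (20 diameter, 10 to 13 above its underside), cylindrical head 36 diameter from 17 to 34 above the underside, by which it is gripped; about 40 g. Point: on its axis, half-way up (19 above the underside); its z axis points up out of the head
- collar_center (a point): plain steel collar (short tube), outer diameter 44, bore 28, 30 high, lying flat with the bore upright; about 120 g. Point: on its axis, half-way up (15); z along the bore
- foot_center (a point): turned wooden furniture foot, 62 high in all, standing with its bolt up: body 46 diameter from 6 to 40 above the underside, its top 46 above the underside, then a steel bolt 10 diameter and 16 long; about 70 g. Gripped by the body. Point: on its axis, half-way up (31 above the underside); z points up along the bolt
- tray_knobs: knobs' tray: fixed plywood tray, two empty open bays side by side, a wooden knob as sample fixed on its far ledge (at x 84, 38 high). Origin: underside, midway between the bays; z up, x towards the ledge. Bay centres x 0, y +33 and -33; each 110 (x) by 62 (y) inside, floor top at z 5, walls and divider 4 thick, tops at z 30. Ledge x 59 to 107. Yaw within 0.2 rad; trays swap places. mm
- tray_collars: Collars' tray: fixed plywood tray, two empty open bays side by side, a steel collar as sample fixed on its far ledge (at x 84, 30 high). Origin: underside, midway between the bays; z up, x towards the ledge. Bay centres x 0, y +33 and -33; each 110 (x) by 62 (y) inside, floor top at z 5, walls and divider 4 thick, tops at z 30. Ledge x 59 to 107. Yaw within 0.2 rad; trays swap places. mm
- tray_feet: Feet tray: fixed plywood tray, two empty open bays side by side, a wooden foot with its bolt up as sample fixed on its far ledge (at x 84, 62 high). Origin: underside, midway between the bays; z up, x towards the ledge. Bay centres x 0, y +33 and -33; each 110 (x) by 62 (y) inside, floor top at z 5, walls and divider 4 thick, tops at z 30. Ledge x 59 to 107. Yaw within 0.2 rad; trays swap places. mm
- tin_center (a point): bystander: small metal paint tin with a paper label, 42 diameter, 50 high, standing loose among the fittings. Point: on its axis, half-way up
- sander_center (a point): bystander: cork sanding block, 60 x 32 x 30 high, lying loose. Point: its centre; x along its length
- jar_center (a point): bystander: small amber glass jar with a steel cap, 40 diameter, 50 high, standing loose among the fittings. Point: on its axis, half-way up
There are look-alikes about, which are no part of the job. What is shaped like the part that bears foot_center but pink is not meant.

How it is judged:
By the outcome, as a careful person would: the job done as asked, in the order asked, and still so for the second after the job is handed in, with the robot touching nothing.
It also fails if it takes over 104 s, if anything falls off the work surface, if the arm or the gripper's body presses on something with over 40 N, if the wrist force passes 120 N, or if a joint passes its speed limit or range.

### The arm

A 6-joint arm with a two-finger parallel gripper is mounted at the origin on the work surface. World frame = base frame: x ahead of the robot, y to its left, z up, the work surface at z = 0. Lengths are in m, angles in degrees, forces in N, time in s.
With the tool pointing down it reaches from about 0.375 to 0.9 m from the base axis. Payload 3.1 kg.
Tool frame: the origin (TCP) lies at the very end of the fingers, on their centre line; the grasp point (between the pads) lies 19 mm behind it (bot.hold_point_z is the z of the grasp point in the tool frame, in m); z points along the fingers, y is the line along which they close (so a half turn about z gives the same grasp; the last joint's range is limited). The gripper opens to 87 mm and grips with 3 to 60 N. Pads are 19 mm wide; open, the fingers measure 117 mm over their backs; the gripper's body (75 mm by 190 mm) begins 51 mm behind the grasp point.
Start: joints at [53.543, 30.224, 82.088, -0, 67.689, -10.227], TCP at [0.276, 0.561, 0.223] pointing down, gripper open.
Joint ranges: [-176.69, 176.69], [-43.24, 126.21], [12.49, 139.97], [-82, 262], [0, 151.66], [-163.58, 163.58]. Speed limits (degrees/s): [159.86, 159.86, 180, 180, 180, 180].

### API

Orientations are given as a 3x3 rotation matrix whose columns are the frame's x, y, z axes.
In Python, from rig import bot, capture, camera_model gives the robot as it stands.
- The arm moves only by the tool apply_moves, never from a script. Its argument "plan" is text: rows parted by semicolons, each of 6 numbers parted by spaces: the shift along the tool's x, y, z in units of 0.05 m (1.0 is 0.05 m), then the turn, a rotation vector about the tool's x, y, z in units of 360 degrees (1.0 is 360 degrees). In form: dx dy dz ax ay az; .... A call has 1 to 10 rows; each row shifts and turns the commanded pose from where the row before left it, along the tool's axes as they then stand; what a row does not reach is not made up. A row lasts 1/12 s, in which the tool goes at most 41.7 mm and 7.16 degrees, less where a joint would pass 70% of its speed; a pose out of reach is approached as far as the arm can. A call with a number of a shift or a turn outside -1 to 1 is refused whole. A call with a gripper value outside its range is refused whole. "gripper" is the gripper command: -1 is shut, 1 is fully open, values between are in proportion, set as the call begins (left out, the last holds). The fingers move at their own pace and stop on an object; the grip force is fixed at half the most. Time passes only in rows, so rows that do not move let the fingers close. It gives the time, the measured TCP pose, the force, the opening and the grip force at its end, in the units of the state.
- bot.read_state(): the state, without advancing time (a new reading comes with each control period).
- capture(name): name is "scene" or "top"; returns the picture (480x640x3 uint8, red, green, blue); there is no depth.
- camera_model(name): a dict with "vertical_fov" (degrees; the focal length in pixels is half the picture's height over the tangent of half this angle, whatever the lens; pixels are square), "cx", "cy" (the principal point, pixels), "dist" ([k1, k2, p1, p2, k3] as OpenCV has them; the pictures are not rectified), "position" and "rotation" of the camera in the world. Camera axes: x right, y down, z forward; pixel columns grow to the right and rows downward; lengths in m; the calibration is good to about 2 mm. A picture is of the moment at which its call begins. camera_model takes no time and is no camera call.
- bot.hand_in(): hands the job in; it is judged then, once.
The state is a dict: "time_s": time; "joint_positions": joint angles; "qvel": joint speeds; "tau": joint torques, N m; "position": TCP position; "tcp_rot": TCP orientation; "force": force on the tool from outside, world axes, zero at the start; "moment": the same for the moment, N m; "opening": opening from 0.0 (shut) to 1.0 (fully open); "grasp_force": force on a finger pad.
Only numpy, scipy, OpenCV 4.12 (cv2) and the standard library are available. Lean on these libraries where they do the work, as an engineer would, in place of code of your own. Each camera call takes 0.05 s, during which the arm holds its last target. There are 200 camera calls.

## Working session

There is one attempt and no reset: what is moved stays moved. The work goes in short steps, Python scripts to look and compute and a tool call to move; the robot and the scene stay as the last step left them, time stands still between calls to the robot, and variables do not carry over. Pictures are saved under pics/ and viewed, at most 14 in all, crops included, and the job is handed in when it is done.

Besides the shell and the picture viewer there is one more tool, called after "Emit:" as name(argument=value, ...) on one line, values as JSON. apply_moves: Moves the arm, as the interface text tells. Its arguments: {"type":"object","properties":{"plan":{"type":"string"},"gripper":{"type":"number"}},"required":["plan"]}

```bash
mkdir -p pics; ls
python3 - <<'E'
from rig import bot,capture,camera_model
import cv2
for n in("scene","top"):
    cv2.imwrite(f"pics/{n}0.png",capture(n)[:,:,::-1]); print(camera_model(n))
s=bot.read_state(); print(s["time_s"],s["position"],s["tcp_rot"],s["opening"],bot.hold_point_z)
E
```

```text
pics
{'vertical_fov': 48.80864990025729, 'cx': 317.0137184160622, 'cy': 241.60912010317273, 'dist': array([-0.15481678,  0.        ,  0.        ,  0.        ,  0.        ]), 'position': array([ 1.09040354, -0.39663704,  0.56806692]), 'rotation': array([[ 0.54853785,  0.49014918, -0.67739206],
       [ 0.83577877, -0.29809082,  0.46110271],
       [ 0.02408476, -0.81908219, -0.57317038]])}
{'vertical_fov': 44.25356567247689, 'cx': 329.0384232257973, 'cy': 236.69292425232257, 'dist': array([0.0284978, 0.       , 0.       , 0.       , 0.       ]), 'position': array([0.29245506, 0.01419193, 1.08103909]), 'rotation': array([[-0.00980853, -0.98563108,  0.1686273 ],
       [-0.99973367,  0.006143  , -0.02224545],
       [ 0.02088993, -0.16880058, -0.98542883]])}
0.1 [0.27579235 0.56011824 0.22165642] [[-8.97045522e-01  4.41936544e-01 -1.19257780e-03]
 [ 4.41938008e-01  8.97044149e-01 -1.61010692e-03]
 [ 3.58229848e-04 -1.97138466e-03 -9.99997993e-01]] 1.0035808942387228 -0.0187
```

View pics/scene0.png

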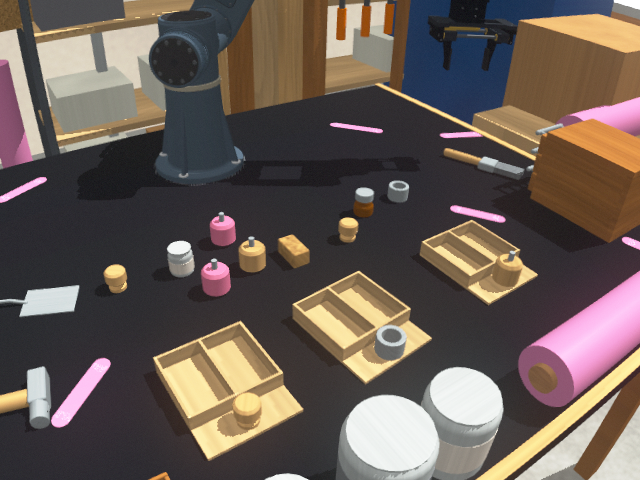

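View pics/top0.png

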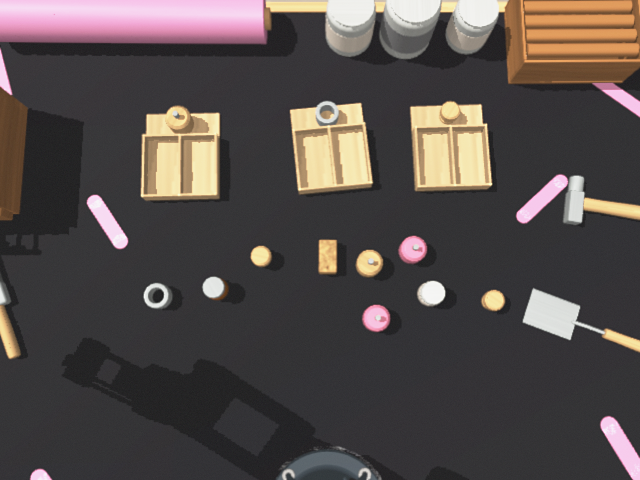

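The scene shows the three trays, the four fittings, the three bystanders and two pink look-alike feet. In the top view:

| Item | Pixel position |
|---|---|
| Feet tray | (180,160) |
| Collars tray | (330,150) |
| Knobs tray | (450,150) |
| Knobs | (261,257) and (493,300) |
| Collar | (157,296) |
| Foot | (369,264) |

```bash
cat > h.py <<'E'
import numpy as np,cv2
from rig import bot,capture,camera_model
def ray(n,uv,z):
    m=camera_model(n); f=240/np.tan(np.radians(m["vertical_fov"]/2))
    K=np.array([[f,0,m["cx"]],[0,f,m["cy"]],[0,0,1.]])
    p=cv2.undistortPoints(np.array(uv,float).reshape(-1,1,2),K,m["dist"]).reshape(-1,2)
    d=np.c_[p,np.ones(len(p))]@m["rotation"].T; o=m["position"]
    return (o+d*((z-o[2])/d[:,2])[:,None])[:,:2]
def blobs(img,amin=60):
    m=(img.max(2)>75).astype(np.uint8)
    n,l,st,c=cv2.connectedComponentsWithStats(m)
    return [(l==i).astype(np.uint8) for i in range(1,n) if amin<st[i,4]<20000]
def centre(n,img,px,z,wood=False):
    for b in blobs(img):
        cs,_=cv2.findContours(b,cv2.RETR_EXTERNAL,cv2.CHAIN_APPROX_NONE)
        if cv2.pointPolygonTest(cs[0],px,False)>=0:
            if wood:
                o=((img[:,:,0].astype(int)-img[:,:,2])>50).astype(np.uint8)*b
                cs,_=cv2.findContours(cv2.morphologyEx(o,cv2.MORPH_OPEN,np.ones((3,3))),cv2.RETR_EXTERNAL,cv2.CHAIN_APPROX_NONE)
            h=cv2.convexHull(max(cs,key=cv2.contourArea)); M=cv2.moments(h)
            c=(M["m10"]/M["m00"],M["m01"]/M["m00"]); return np.round(c,1),cv2.boundingRect(h),np.round(ray(n,[c],z)[0],4)
E
python3 - <<'E'
from h import *
T=cv2.imread("pics/top0.png")[:,:,::-1];S=cv2.imread("pics/scene0.png")[:,:,::-1]
for nm,pt,ps,z,w in [("knob_a",(261,257),(348,228),.022,0),("knob_b",(493,300),(116,276),.022,0),("collar",(148,296),(398,197),.015,0),("foot",(369,269),(252,258),.023,1),("tin",(432,293),(180,258),.025,0),("jar",(215,288),(364,205),.025,0),("sander",(328,257),(294,250),.015,0)]:
    print(nm,centre("top",T,pt,z,w),centre("scene",S,ps,z,w))
a=cv2.resize(T[95:215,130:230],None,fx=4,fy=4,interpolation=2)
b=cv2.resize(T[95:215,285:380],None,fx=4,fy=4,interpolation=2)
c=cv2.resize(T[95:215,405:500],None,fx=4,fy=4,interpolation=2)
cv2.imwrite("pics/tr.png",cv2.resize(np.hstack([a,b,c])[:,:,::-1],None,fx=.68,fy=.68,interpolation=3))
for nm,p in [("feet",(160,180)),("coll",(310,170)),("knobs",(430,170))]:
    for b in blobs(T,1000):
        if b[p[1],p[0]]:
            cs,_=cv2.findContours(b,cv2.RETR_EXTERNAL,cv2.CHAIN_APPROX_NONE); h=cv2.convexHull(max(cs,key=cv2.contourArea))
            print(nm,cv2.approxPolyDP(h,4,True).reshape(-1,2).tolist())
E
```

```text
knob_a (array([260.6, 255.6]), (250, 245, 22, 22), array([0.4398, 0.1143])) (array([347.7, 229.1]), (338, 217, 21, 26), array([0.4409, 0.1141]))
knob_b (array([492.8, 299.9]), (481, 289, 24, 22), array([ 0.3568, -0.3023])) (array([115.5, 277.7]), (103, 264, 24, 29), array([ 0.3588, -0.2994]))
collar (array([156.9, 295.6]), (143, 283, 29, 26), array([0.3701, 0.2987])) (array([398. , 190.7]), (388, 180, 21, 22), array([0.3678, 0.3012]))
foot (array([368.8, 262.8]), (356, 250, 27, 27), array([ 0.4252, -0.0811])) (array([252. , 255.7]), (239, 240, 27, 32), array([ 0.4232, -0.0773]))
tin (array([430.8, 292.9]), (417, 280, 29, 27), array([ 0.3698, -0.1909])) (array([180.3, 258.2]), (167, 240, 28, 37), array([ 0.3683, -0.1874]))
jar (array([214.4, 287.7]), (202, 276, 26, 24), array([0.3824, 0.1953])) (array([363.8, 201.4]), (354, 187, 21, 30), array([0.3793, 0.199 ]))
sander (array([327. , 256.2]), (318, 239, 19, 36), array([ 0.4388, -0.0057])) (array([293.5, 250.5]), (278, 234, 32, 34), array([ 0.4381, -0.0027]))
feet [[218, 112], [219, 197], [141, 197], [146, 114], [174, 105]]
coll [[360, 102], [371, 186], [299, 194], [289, 110], [326, 100]]
knobs [[481, 104], [492, 184], [486, 189], [416, 191], [409, 107], [449, 100]]
```

View pics/tr.png

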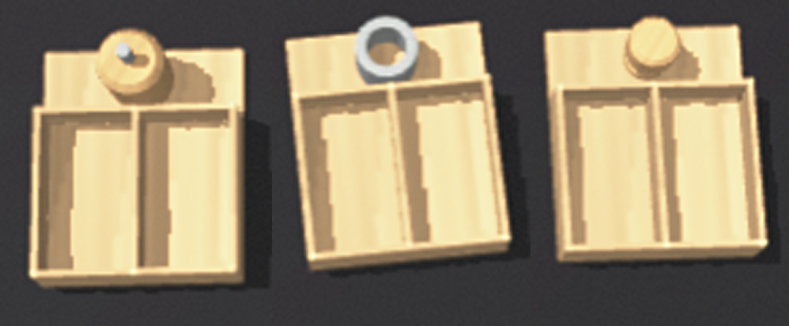

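The crop shows the feet (left), collars (middle) and knobs (right) trays. I can read their rim corners clearly, so I'll cast those onto z=30 mm.

Run:
```python
from h import *
R={"feet":(130,0,[(35,108),(243,107),(241,273),(31,275)]),"coll":(285,272,[(295,96),(490,78),(510,242),(311,258)]),"knobs":(405,530.4,[(553,87),(753,80),(767,243),(560,250)])}
for n,(o,s,c) in R.items():
    P=ray("top",[((u-s)/2.72+o,v/2.72+95) for u,v in c],.03)
    ctr=P.mean(0); y=(P[0]-P[1]+P[3]-P[2]); y/=np.linalg.norm(y); 
    print(n,ctr.round(4),"yaw",np.arctan2(-y[0],y[1]).round(3),np.linalg.norm(P-np.roll(P,1,0),axis=1).round(3),"bayL",(ctr+.033*y).round(4),"bayR",(ctr-.033*y).round(4))
```

```text
feet [0.6074 0.2609] yaw 0.006 [0.116 0.14  0.116 0.139] bayL [0.6072 0.2939] bayR [0.6076 0.2279]
coll [ 0.6223 -0.0177] yaw 0.086 [0.114 0.134 0.117 0.135] bayL [0.6195 0.0152] bayR [ 0.6252 -0.0506]
knobs [ 0.6239 -0.2393] yaw 0.031 [0.115 0.138 0.116 0.141] bayL [ 0.6229 -0.2063] bayR [ 0.6249 -0.2722]
```

Emit:
apply_moves(plan="0 0 0 0 0 0.0197;0 0 0 0 0 0.0197;0 0 0 0 0 0.0197;0 0 0 0 0 0.0197;0 0 0 0 0 0.0197;0 0 0 0 0 0.0197;0 0 0 0 0 0.0197;0 0 0 0 0 0.0197;0 0 0 0 0 0.0197;0 0 0 0 0 0", gripper=0.5)

```text
time_s: 0.93
position: [0.276, 0.5603, 0.222]
tcp_rot: [[0.003, 1.0, -0.001], [1.0, -0.003, -0.001], [-0.001, -0.001, -1.0]]
force: [-0.6, 0.0, -0.1]
opening: 0.748
grasp_force: 0.0
```

Emit:
apply_moves(plan="-0.744 0.266 0 0 0 0;-0.744 0.266 0 0 0 0;-0.744 0.266 0 0 0 0;-0.744 0.266 0 0 0 0;-0.744 0.266 0 0 0 0;-0.744 0.266 0 0 0 0;-0.744 0.266 0 0 0 0;0 0 0.8 0 0 0;0 0 0.8 0 0 0;0 0 0 0 0 0")

```text
time_s: 1.77
position: [0.365, 0.2968, 0.1365]
tcp_rot: [[0.001, 1.0, -0.014], [1.0, -0.001, -0.007], [-0.007, -0.014, -1.0]]
force: [-2.1, -1.1, -1.2]
opening: 0.747
grasp_force: 0.0
```

Emit:
apply_moves(plan="0 0 0.6 0 0 0;0 0 0.6 0 0 0;0 0 0.6 0 0 0;0 0 0.5 0 0 0;0 0 0 0 0 0;0 0 0 0 0 0;0 0 0 0 0 0")

```text
time_s: 2.35
position: [0.37, 0.301, 0.0292]
tcp_rot: [[-0.001, 1.0, 0.002], [1.0, 0.001, 0.001], [0.001, 0.002, -1.0]]
force: [0.1, -0.3, -0.1]
opening: 0.751
grasp_force: 0.0
```

Emit:
apply_moves(plan="0 0 0.25 0 0 0;0 0 0.24 0 0 0;0 0 0 0 0 0;0 0 0 0 0 0")

```text
time_s: 2.68
position: [0.3698, 0.3007, 0.0046]
tcp_rot: [[0.0, 1.0, 0.002], [1.0, -0.0, 0.001], [0.001, 0.002, -1.0]]
force: [-0.8, 0.2, 0.5]
opening: 0.752
grasp_force: 0.0
```

Emit:
apply_moves(plan="0 0 0 0 0 0;0 0 0 0 0 0;0 0 0 0 0 0;0 0 0 0 0 0;0 0 0 0 0 0;0 0 0 0 0 0;0 0 0 0 0 0", gripper=-1)

```text
time_s: 3.27
position: [0.3698, 0.3005, 0.0036]
tcp_rot: [[0.001, 1.0, 0.002], [1.0, -0.001, 0.001], [0.001, 0.002, -1.0]]
force: [1.2, -0.0, 6.3]
opening: 0.495
grasp_force: 30.0
```

Emit:
apply_moves(plan="0 0 -0.4 0 0 0;0 0 -0.6 0 0 0;0 0 -0.6 0 0 0;0 0 -0.6 0 0 0;-0.476 0.416 0 0 0 0;-0.476 0.416 0 0 0 0;-0.476 0.416 0 0 0 0;-0.476 0.416 0 0 0 0;-0.476 0.416 0 0 0 0;-0.476 0.416 0 0 0 0")

```text
time_s: 4.1
position: [0.4937, 0.1559, 0.1127]
tcp_rot: [[0.001, 1.0, -0.002], [1.0, -0.001, -0.0], [-0.0, -0.002, -1.0]]
force: [-0.1, 1.5, -1.0]
opening: 0.493
grasp_force: 30.0
```

Emit:
apply_moves(plan="-0.476 0.416 0 0 0 0;-0.476 0.416 0 0 0 0;-0.476 0.416 0 0 0 0;-0.476 0.416 0 0 0 0;-0.476 0.416 0 0 0 0;-0.476 0.416 0 0 0 0;0 0 0 0 0 0;0 0 0.5 0 0 0;0 0 0 0 0 0;0 0 0 0 0 0")

```text
time_s: 4.93
position: [0.6158, 0.0148, 0.0863]
tcp_rot: [[0.001, 1.0, -0.006], [1.0, -0.001, 0.001], [0.001, -0.006, -1.0]]
force: [-0.8, 0.5, -0.5]
opening: 0.492
grasp_force: 30.0
```

Emit:
apply_moves(plan="0 0 0.3 0 0 0;0 0 0.4 0 0 0;0 0 0.4 0 0 0;0 0 0.3 0 0 0;0 0 0 0 0 0;0 0 0 0 0 0;0 0 0 0 0 0")

```text
time_s: 5.52
position: [0.619, 0.0146, 0.0193]
tcp_rot: [[0.0, 1.0, 0.002], [1.0, -0.0, -0.0], [-0.0, 0.002, -1.0]]
force: [-0.4, 0.6, -1.5]
opening: 0.494
grasp_force: 30.0
```

Lowering the last 10 mm onto the floor, then releasing with a limited opening.

Emit:
apply_moves(plan="0 0 0.1 0 0 0;0 0 0.1 0 0 0;0 0 0 0 0 0;0 0 0 0 0 0")

```text
time_s: 5.85
position: [0.6193, 0.0142, 0.0087]
tcp_rot: [[0.001, 1.0, 0.002], [1.0, -0.001, -0.0], [-0.0, 0.002, -1.0]]
force: [-0.1, 0.0, 2.2]
opening: 0.498
grasp_force: 30.0
```

Emit:
apply_moves(plan="0 0 0 0 0 0;0 0 0 0 0 0;0 0 0 0 0 0;0 0 0 0 0 0;0 0 -0.3 0 0 0;0 0 -0.5 0 0 0;0 0 -0.5 0 0 0;0 0 -0.5 0 0 0;0 0 -0.5 0 0 0;0 0 0 0 0 0", gripper=0.5)

```text
time_s: 6.68
position: [0.6217, 0.0139, 0.1281]
tcp_rot: [[0.001, 1.0, 0.01], [1.0, -0.001, -0.001], [-0.001, 0.01, -1.0]]
force: [1.7, -0.5, 1.9]
opening: 0.749
grasp_force: 0.0
```

Emit:
apply_moves(plan="-0.311 -0.652 0 0 0 0;-0.311 -0.652 0 0 0 0;-0.311 -0.652 0 0 0 0;-0.311 -0.652 0 0 0 0;-0.311 -0.652 0 0 0 0;-0.311 -0.652 0 0 0 0;0 0 0 0 0 0;0 0 0 0 0 0;0 0 0 0 0 0;0 0 0.5 0 0 0")

```text
time_s: 7.52
position: [0.4272, -0.0803, 0.1004]
tcp_rot: [[0.0, 1.0, 0.01], [1.0, -0.0, -0.005], [-0.005, 0.01, -1.0]]
force: [1.3, 0.1, 0.3]
opening: 0.747
grasp_force: 0.0
```

Emit:
apply_moves(plan="0 0 0.5 0 0 0;0 0 0.5 0 0 0;0 0 0.3 0 0 0;0 0 0 0 0 0;0 0 0 0 0 0;0 0 0 0 0 0")

```text
time_s: 8.02
position: [0.4239, -0.0788, 0.0333]
tcp_rot: [[-0.0, 1.0, 0.001], [1.0, 0.0, -0.001], [-0.001, 0.001, -1.0]]
force: [0.4, 0.5, -0.2]
opening: 0.75
grasp_force: 0.0
```

Emit:
apply_moves(plan="0 0 0.25 0 0 0;0 0 0.25 0 0 0;0 0 0 0 0 0;0 0 0 0 0 0")

```text
time_s: 8.35
position: [0.4233, -0.0789, 0.0087]
tcp_rot: [[0.001, 1.0, 0.001], [1.0, -0.001, -0.001], [-0.001, 0.001, -1.0]]
force: [0.3, -0.3, 0.2]
opening: 0.748
grasp_force: 0.0
```

Emit:
apply_moves(plan="0 0 0 0 0 0;0 0 0 0 0 0;0 0 0 0 0 0;0 0 0 0 0 0;0 0 0 0 0 0;0 0 0 0 0 0;0 0 0 0 0 0", gripper=-1)

```text
time_s: 8.93
position: [0.4236, -0.0792, 0.0086]
tcp_rot: [[0.001, 1.0, 0.002], [1.0, -0.001, -0.001], [-0.001, 0.002, -1.0]]
force: [1.1, 0.5, 5.7]
opening: 0.519
grasp_force: 30.0
```

Emit:
apply_moves(plan="0 0 -0.4 0 0 0;0 0 -0.6 0 0 0;0 0 -0.6 0 0 0;0 0 -0.6 0 0 0;0.558 0.335 0 0 0 0;0.558 0.335 0 0 0 0;0.558 0.335 0 0 0 0;0.558 0.335 0 0 0 0;0.558 0.335 0 0 0 0;0.558 0.335 0 0 0 0")

```text
time_s: 9.77
position: [0.523, 0.09, 0.1178]
tcp_rot: [[0.001, 1.0, -0.002], [1.0, -0.001, -0.0], [-0.0, -0.002, -1.0]]
force: [0.4, -0.5, -2.1]
opening: 0.521
grasp_force: 30.0
```

Emit:
apply_moves(plan="0.558 0.335 0 0 0 0;0.558 0.335 0 0 0 0;0.558 0.335 0 0 0 0;0.558 0.335 0 0 0 0;0.558 0.335 0 0 0 0;0 0 0 0 0 0;0 0 0 0 0 0;0 0 0 0 0 0;0 0 0.4 0 0 0;0 0 0.4 0 0 0")

```text
time_s: 10.6
position: [0.6073, 0.2267, 0.0788]
tcp_rot: [[0.002, 1.0, 0.002], [1.0, -0.002, -0.0], [0.0, 0.002, -1.0]]
force: [-0.4, -0.8, -0.5]
opening: 0.523
grasp_force: 30.0
```

Emit:
apply_moves(plan="0 0 0.5 0 0 0;0 0 0.5 0 0 0;0 0 0 0 0 0;0 0 0 0 0 0;0 0 0 0 0 0")

```text
time_s: 11.02
position: [0.6076, 0.2272, 0.029]
tcp_rot: [[0.002, 1.0, 0.001], [1.0, -0.002, 0.0], [0.0, 0.001, -1.0]]
force: [-0.5, 0.4, 0.2]
opening: 0.524
grasp_force: 30.0
```

Emit:
apply_moves(plan="0 0 0.16 0 0 0;0 0 0.15 0 0 0;0 0 0 0 0 0;0 0 0 0 0 0")

```text
time_s: 11.35
position: [0.6084, 0.228, 0.0133]
tcp_rot: [[0.001, 1.0, 0.003], [1.0, -0.001, 0.0], [0.0, 0.003, -1.0]]
force: [1.0, -0.6, 0.5]
opening: 0.519
grasp_force: 30.0
```

Emit:
apply_moves(plan="0 0 0 0 0 0;0 0 0 0 0 0;0 0 0 0 0 0;0 0 0 0 0 0;0 0 -0.3 0 0 0;0 0 -0.5 0 0 0;0 0 -0.5 0 0 0;0 0 -0.5 0 0 0;0 0 -0.5 0 0 0;0 0 0 0 0 0", gripper=0.5)

```text
time_s: 12.18
position: [0.6105, 0.2288, 0.133]
tcp_rot: [[0.001, 1.0, 0.01], [1.0, -0.001, 0.002], [0.002, 0.01, -1.0]]
force: [1.2, -0.1, 0.8]
opening: 0.751
grasp_force: 0.0
```

Emit:
apply_moves(plan="-0.379 -0.559 0 0 0 0;-0.379 -0.559 0 0 0 0;-0.379 -0.559 0 0 0 0;-0.379 -0.559 0 0 0 0;-0.379 -0.559 0 0 0 0;-0.379 -0.559 0 0 0 0;0 0 0 0 0 0;0 0 0 0 0 0;0 0 0 0 0 0;0 0 0.5 0 0 0")

```text
time_s: 13.02
position: [0.4447, 0.1149, 0.1052]
tcp_rot: [[0.001, 1.0, 0.012], [1.0, -0.001, 0.0], [0.0, 0.012, -1.0]]
force: [0.9, -1.3, -0.5]
opening: 0.749
grasp_force: 0.0
```

Emit:
apply_moves(plan="0 0 0.5 0 0 0;0 0 0.5 0 0 0;0 0 0.4 0 0 0;0 0 0 0 0 0;0 0 0 0 0 0;0 0 0 0 0 0")

```text
time_s: 13.52
position: [0.4407, 0.1147, 0.0329]
tcp_rot: [[0.0, 1.0, 0.002], [1.0, -0.0, 0.0], [0.0, 0.002, -1.0]]
force: [0.2, -0.1, -0.0]
opening: 0.751
grasp_force: 0.0
```

Emit:
apply_moves(plan="0 0 0.26 0 0 0;0 0 0.26 0 0 0;0 0 0 0 0 0;0 0 0 0 0 0")

```text
time_s: 13.85
position: [0.4402, 0.1145, 0.0074]
tcp_rot: [[0.001, 1.0, 0.001], [1.0, -0.001, 0.0], [0.0, 0.001, -1.0]]
force: [-0.2, -0.1, 0.5]
opening: 0.749
grasp_force: 0.0
```

Emit:
apply_moves(plan="0 0 0 0 0 0;0 0 0 0 0 0;0 0 0 0 0 0;0 0 0 0 0 0;0 0 0 0 0 0;0 0 0 0 0 0;0 0 0 0 0 0;0 0 0 0 0 0", gripper=-1)

```text
time_s: 14.52
position: [0.4396, 0.1144, 0.0068]
tcp_rot: [[0.001, 1.0, 0.001], [1.0, -0.001, 0.0], [0.0, 0.001, -1.0]]
force: [-0.7, 0.5, 3.4]
opening: 0.399
grasp_force: 30.0
```

Emit:
apply_moves(plan="0 0 -0.4 0 0 0;0 0 -0.6 0 0 0;0 0 -0.6 0 0 0;0 0 -0.6 0 0 0;-0.583 0.333 0 0 0 0;-0.583 0.333 0 0 0 0;-0.583 0.333 0 0 0 0;-0.583 0.333 0 0 0 0;-0.583 0.333 0 0 0 0;-0.583 0.333 0 0 0 0")

```text
time_s: 15.35
position: [0.5392, -0.062, 0.1162]
tcp_rot: [[0.001, 1.0, -0.001], [1.0, -0.001, 0.0], [0.0, -0.001, -1.0]]
force: [0.6, 0.5, -0.3]
opening: 0.399
grasp_force: 30.0
```

Emit:
apply_moves(plan="-0.583 0.333 0 0 0 0;-0.583 0.333 0 0 0 0;-0.583 0.333 0 0 0 0;-0.583 0.333 0 0 0 0;-0.583 0.333 0 0 0 0;0 0 0 0 0 0;0 0 0 0 0 0;0 0 0 0 0 0;0 0 0.4 0 0 0;0 0 0.4 0 0 0")

```text
time_s: 16.18
position: [0.6222, -0.2051, 0.0773]
tcp_rot: [[-0.0, 1.0, 0.001], [1.0, 0.0, -0.0], [-0.0, 0.001, -1.0]]
force: [-0.7, 0.5, -1.1]
opening: 0.4
grasp_force: 30.0
```

Emit:
apply_moves(plan="0 0 0.5 0 0 0;0 0 0.5 0 0 0;0 0 0 0 0 0;0 0 0 0 0 0;0 0 0 0 0 0")

```text
time_s: 16.6
position: [0.6225, -0.2057, 0.0275]
tcp_rot: [[-0.0, 1.0, 0.001], [1.0, 0.0, -0.0], [-0.0, 0.001, -1.0]]
force: [-0.2, 0.9, -0.8]
opening: 0.399
grasp_force: 30.0
```

Emit:
apply_moves(plan="0 0 0.16 0 0 0;0 0 0.15 0 0 0;0 0 0 0 0 0;0 0 0 0 0 0")

```text
time_s: 16.93
position: [0.6228, -0.2067, 0.0115]
tcp_rot: [[0.001, 1.0, 0.001], [1.0, -0.001, -0.001], [-0.001, 0.001, -1.0]]
force: [1.3, -0.4, 0.1]
opening: 0.395
grasp_force: 30.0
```

Emit:
apply_moves(plan="0 0 0 0 0 0;0 0 0 0 0 0;0 0 0 0 0 0;0 0 0 0 0 0;0 0 0 0 0 0;0 0 -0.3 0 0 0;0 0 -0.5 0 0 0;0 0 -0.5 0 0 0;0 0 -0.5 0 0 0;0 0 -0.5 0 0 0", gripper=0.5)

```text
time_s: 17.77
position: [0.6218, -0.2063, 0.1269]
tcp_rot: [[0.001, 1.0, -0.001], [1.0, -0.001, 0.0], [0.0, -0.001, -1.0]]
force: [-0.2, 0.0, 1.0]
opening: 0.751
grasp_force: 0.0
```

Emit:
apply_moves(plan="-0.236 -0.662 0 0 0 0;-0.236 -0.662 0 0 0 0;-0.236 -0.662 0 0 0 0;-0.236 -0.662 0 0 0 0;-0.236 -0.662 0 0 0 0;-0.236 -0.662 0 0 0 0;-0.236 -0.662 0 0 0 0;-0.236 -0.662 0 0 0 0;0 0 0 0 0 0;0 0 0 0 0 0")

```text
time_s: 18.6
position: [0.356, -0.3012, 0.1262]
tcp_rot: [[0.005, 1.0, -0.0], [1.0, -0.005, 0.0], [0.0, -0.0, -1.0]]
force: [0.4, -0.0, 0.7]
opening: 0.751
grasp_force: 0.0
```

Emit:
apply_moves(plan="0 0 0.4 0 0 0;0 0 0.5 0 0 0;0 0 0.5 0 0 0;0 0 0.5 0 0 0;0 0 0 0 0 0;0 0 0 0 0 0;0 0 0 0 0 0")

```text
time_s: 19.18
position: [0.3584, -0.3008, 0.0317]
tcp_rot: [[-0.0, 1.0, 0.001], [1.0, 0.0, -0.001], [-0.001, 0.001, -1.0]]
force: [0.1, 0.1, 0.1]
opening: 0.749
grasp_force: 0.0
```

Emit:
apply_moves(plan="0 0 0.25 0 0 0;0 0 0.25 0 0 0;0 0 0 0 0 0;0 0 0 0 0 0")

```text
time_s: 19.52
position: [0.358, -0.301, 0.0071]
tcp_rot: [[0.001, 1.0, 0.001], [1.0, -0.001, -0.001], [-0.001, 0.001, -1.0]]
force: [0.1, 0.1, 0.6]
opening: 0.752
grasp_force: 0.0
```

Emit:
apply_moves(plan="0 0 0 0 0 0;0 0 0 0 0 0;0 0 0 0 0 0;0 0 0 0 0 0;0 0 0 0 0 0;0 0 0 0 0 0;0 0 0 0 0 0;0 0 0 0 0 0", gripper=-1)

```text
time_s: 20.18
position: [0.3574, -0.3007, 0.0063]
tcp_rot: [[0.001, 1.0, 0.0], [1.0, -0.001, -0.0], [-0.0, 0.0, -1.0]]
force: [-0.3, 0.3, 4.6]
opening: 0.396
grasp_force: 30.0
```

Emit:
apply_moves(plan="0 0 -0.4 0 0 0;0 0 -0.6 0 0 0;0 0 -0.6 0 0 0;0 0 -0.6 0 0 0;0.071 0.668 0 0 0 0;0.071 0.668 0 0 0 0;0.071 0.668 0 0 0 0;0.071 0.668 0 0 0 0;0.071 0.668 0 0 0 0;0.071 0.668 0 0 0 0")

```text
time_s: 21.02
position: [0.5588, -0.2787, 0.1157]
tcp_rot: [[0.001, 1.0, -0.001], [1.0, -0.001, 0.001], [0.001, -0.001, -1.0]]
force: [-0.5, -1.2, -0.4]
opening: 0.401
grasp_force: 30.0
```

Emit:
apply_moves(plan="0.071 0.668 0 0 0 0;0.071 0.668 0 0 0 0;0 0 0 0 0 0;0 0 0 0 0 0;0 0 0 0 0 0;0 0 0.4 0 0 0;0 0 0.5 0 0 0;0 0 0.5 0 0 0;0 0 0.3 0 0 0;0 0 0 0 0 0")

```text
time_s: 21.85
position: [0.6198, -0.271, 0.0269]
tcp_rot: [[0.003, 1.0, -0.009], [1.0, -0.003, 0.005], [0.005, -0.009, -1.0]]
force: [-1.1, 0.2, -1.4]
opening: 0.395
grasp_force: 30.0
```

Emit:
apply_moves(plan="0 0 0 0 0 0;0 0 0 0 0 0;0 0 0 0 0 0")

```text
time_s: 22.1
position: [0.6252, -0.2734, 0.0328]
tcp_rot: [[0.002, 1.0, 0.002], [1.0, -0.002, -0.002], [-0.002, 0.002, -1.0]]
force: [0.4, -0.2, -0.7]
opening: 0.4
grasp_force: 30.0
```

Emit:
apply_moves(plan="0 0 0.2 0 0 0;0 0 0.2 0 0 0;0 0 0 0 0 0;0 0 0 0 0 0;0 0 0 0 0 0")

```text
time_s: 22.52
position: [0.6241, -0.2721, 0.0105]
tcp_rot: [[0.001, 1.0, -0.001], [1.0, -0.001, 0.001], [0.001, -0.001, -1.0]]
force: [0.3, 0.8, -0.4]
opening: 0.394
grasp_force: 30.0
```

Emit:
apply_moves(plan="0 0 0 0 0 0;0 0 0 0 0 0;0 0 0 0 0 0;0 0 0 0 0 0;0 0 0 0 0 0;0 0 -0.3 0 0 0;0 0 -0.5 0 0 0;0 0 -0.5 0 0 0;0 0 -0.5 0 0 0;0 0 -0.5 0 0 0", gripper=0.5)

```text
time_s: 23.35
position: [0.6246, -0.2725, 0.1284]
tcp_rot: [[0.001, 1.0, 0.001], [1.0, -0.001, -0.0], [-0.0, 0.001, -1.0]]
force: [-0.5, 0.1, 0.1]
opening: 0.746
grasp_force: 0.0
```

Emit:
apply_moves(plan="0 -0.7 -0.2 0 0 0;0 -0.7 -0.2 0 0 0;0 -0.7 0 0 0 0;0 -0.7 0 0 0 0;0 0 0 0 0 0;0 0 0 0 0 0;0 0 0 0 0 0")

```text
time_s: 23.93
position: [0.4857, -0.2732, 0.1473]
tcp_rot: [[0.002, 1.0, 0.003], [1.0, -0.002, -0.002], [-0.002, 0.003, -1.0]]
force: [-0.2, -0.9, -0.9]
opening: 0.748
grasp_force: 0.0
```

Run:
```python
from h import *
a=capture("top");b=capture("scene")
im=np.hstack([cv2.resize(a[80:340,120:520],(400,260)),cv2.resize(b[170:430,80:480],(400,260))])
cv2.imwrite("pics/end.png",np.vstack([cv2.resize(a[90:215,130:500],(800,270)),cv2.resize(b[180:460,100:560],(548,330)).__class__(0) if 0 else cv2.copyMakeBorder(cv2.resize(b[180:460,100:560],(540,329)),0,0,0,260,0)])[:,:,::-1])
for nm,p,z in [("tin",(432,293),.025),("jar",(215,288),.025),("sander",(328,257),.015)]: print(nm,centre("top",a,p,z))
```

```text
tin None
jar (array([214.4, 287.7]), (202, 276, 26, 24), array([0.3824, 0.1953]))
sander None
```

View pics/end.png

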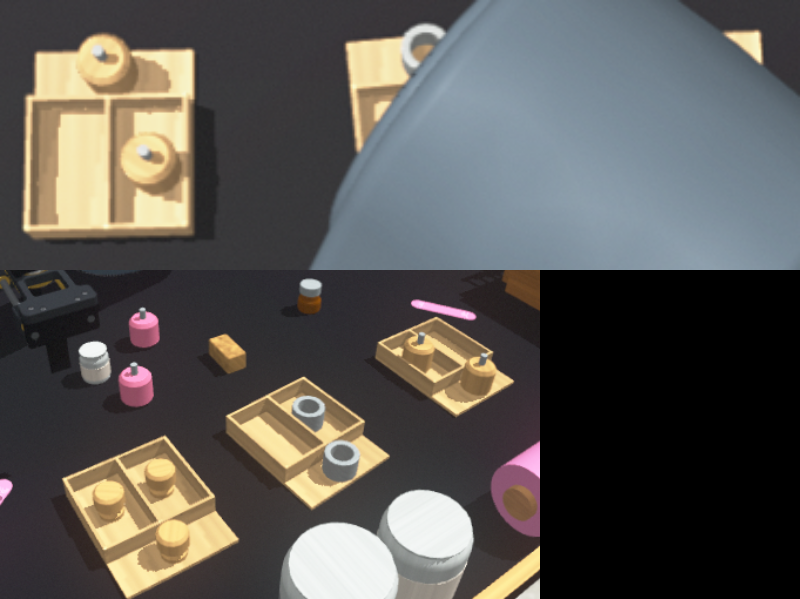

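The picture shows all four fittings upright in the right bays: foot at crop (420,350), collar at (308,412), knobs at (110,497) and (160,475). The bystanders look unmoved.

```bash
python3 -c "
from rig import bot
print(bot.hand_in())"
```

```text
the job is handed in; nothing more can be done
None
```

All four fittings stand upright in their own trays, one to a bay; the jar measured unmoved, the tin and sanding block looked unmoved, and the job was handed in at about 24 s of the 104 s limit.

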